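# Set the widest slot gauge in the heat sink's channel

### The arm

A 6-joint arm with a two-finger parallel gripper is mounted at the origin on the work surface. World frame = base frame: x ahead of the robot, y to its left, z up, the work surface at z = 0. Lengths are in m, angles in rad, forces in N, time in s.
With the tool pointing down it reaches from about 0.3 to 0.85 m from the base axis. Payload 4.2 kg.
Tool frame: the origin (TCP) lies at the very end of the fingers, on their centre line; the grasp point (between the pads) lies 19 mm behind it; y points along the fingers, x is the direction in which the jaws open and shut, and the axes are right-handed (so a half turn about y gives the same grasp; the last joint's range is limited). The gripper opens to 91 mm and grips with 3 to 60 N. Pads are 32 mm wide; open, the fingers measure 118 mm over their backs; the gripper's body (76 mm by 178 mm) begins 60 mm behind the grasp point.
Start: joints at [-1.205, 0.32, 1.565, -0, 1.257, -0.02], TCP at [0.216, -0.533, 0.214] pointing down, gripper open.
Joint ranges: [-3.11, 3.11], [-0.84, 2.01], [0.21, 2.61], [-1.34, 4.49], [0.05, 2.63], [-2.56, 2.56]. Speed limits (rad/s): [2.57, 2.57, 3.14, 3.14, 3.14, 3.14].

### API

Orientations are given as a 3x3 rotation matrix whose columns are the frame's x, y, z axes.
In Python, from station import r gives the robot as it stands.
- The arm moves only by the shell command python3 -m handwheel 'ROWS' [FORCE]. ROWS is a JSON object of lists of equal length, an entry for each row: "offset": the shift along the world's x, y, z in mm, a list of three; "yaw": the turn about the world's z in degrees; "gripper": the opening, from -1 (shut) to 1 (fully open). In form: {"offset": [[x, y, z], ...], "yaw": [yaw, ...], "gripper": [gripper, ...]}. A call has exactly 10 rows; each row shifts and turns the pose as measured when the row begins; what a row does not reach is not made up. A row lasts 1/8 s, in which the tool goes at most 62.5 mm and 10.7 degrees, less where a joint would pass 70% of its speed; a pose out of reach is approached as far as the arm can. A call with a gripper value outside its range is refused whole. The fingers move at their own pace and stop on an object; FORCE is the grip in N (left out, the last holds). Time passes only in rows, so rows that do not move let the fingers close, or fill a call up. It gives the time, the measured TCP pose, the force and the opening at its end, in the units of the state.
- r.sense(): the state, without advancing time (a new reading comes with each control period).
- r.read_camera(name): name is "scene" or "side" or "wrist"; returns the picture (384x512x3 uint8, blue, green, red); there is no depth.
- r.calibration(name): a dict with "fx", "fy", "cx", "cy" (pixels), "R" (3x3) and "t" (3): a world point X has camera coordinates R X + t. Camera axes: x right, y down, z forward; pixel columns grow to the right and rows downward; lengths in m; the calibration is good to about 2 mm. The wrist camera is an equidistant fisheye: a pixel r from the principal point sees the ray r / f radians off the axis. A picture is of the moment at which its call begins: read the wrist's pose just before it. calibration takes no time and is no camera call; for the wrist camera it gives the pose at the moment of the call.
- r.job_done(): hands the job in, once; it reports no verdict.
Trained networks look in the newest picture that a camera, given by its name, has taken for a name from the list of things; names that differ only in an ending like _2 or _b are one class to them, and where a whole thing is asked for, a point or a joint stands for the part that bears it (a point fixed in the world has none). Each returns a list of dicts, best first, with "conf" (0 to 1); they miss things now and then, are a little off and sometimes report something else, mostly with a low value. They report only what shows in the picture. A call takes as long as a camera call. They do not tell look-alikes from the thing itself.
- r.look_for(camera, name): "point" ([x, y, z] in m, in world coordinates, good to about 4 mm: the middle of the surface that is visible of it).
- r.tip_of(camera, name): "point" ([x, y, z] in m, in world coordinates, good to about 4 mm: a listed point, or the origin of a listed thing).
The state is a dict: "t": time; "qpos": joint angles; "dq": joint speeds; "effort": joint torques, N m; "position": TCP position; "orientation": TCP orientation; "contact_force": force on the tool from outside, world axes, zero at the start; "moment": the same for the moment, N m; "grip_width": finger opening in m.
Only numpy, scipy, OpenCV 4.12 (cv2) and the standard library are available. Lean on these libraries where they do the work, as an engineer would, in place of code of your own. Each camera call takes 0.05 s, during which the arm holds its last target.

### The job

Take the slot gauge with the widest blade out of the rack and check the U-shaped heat sink on the green circuit board with it: lower it, still held, blade first into the one wide channel, about halfway along the channel, until its cross plate rests flat on both walls. Then let go and leave it standing there; leave the other two gauges hanging in the rack.

Things in the scene. Friction and masses are not known exactly. Their poses are not given: they have to be found in the camera images.
- wide_gauge: Steel gauge, 105-210 g: blade 40 wide (y) x 5 thick (x), reaching 38 mm below a cross plate 56 (x) x 46 (y) x 6 mm; black handle block on top, 14 (x) x 22 (y) x 46 high, top at z +52. Origin: centre of the plate's underside; z up. One of 3 gauges hanging loose in any order, 75 mm apart, plates on the two rails (70 mm above table, 24 apart) of a dark steel rack, blades between, wide along the rails.
- middle_gauge: Bystander, hangs in the same rack: like the wide gauge (same axes, origin, heights and handle), but the blade is 26 mm wide and the cross plate 56 (x) x 32 (y) mm. Stays in the rack.
- narrow_gauge: Bystander, hangs in the same rack: like the wide gauge (same axes, origin, heights and handle), but the blade is 14 mm wide and the cross plate 56 (x) x 24 (y) mm. Stays in the rack.
- channel_sink: Fixed aluminium U-shaped heat sink on the green board, 76 mm long (y), 50 high: one open channel along y, 22 wide, 44 deep, between 10 mm walls. Origin: centre of its underside, 14 mm above the table; z up, wall tops at +50, where a seated gauge has its origin. Blade goes in along y, either way round. Beside it a like-sized bystander with 5 thin fins. The rest of the board is over 10 mm lower.
Things that resemble listed ones, but are neither listed nor needed, are in the scene too. Leave any red or turquoise look-alike of the wide_gauge alone.

How it is judged:
On the way:
1. The wide gauge, still held in the fingers, is lowered into the wide channel, its cross plate within 15 mm of the wall tops (x of wide_gauge in the frame of channel_sink between -0.012 and 0.012 m and y of wide_gauge in the frame of channel_sink between -0.018 and 0.018 m and angle between the y axis of wide_gauge and the y axis of channel_sink, either way round below 0.3 rad and angle between wide_gauge's own z axis and vertical below 0.25 rad and z of wide_gauge in the frame of channel_sink between 0.04 and 0.065 m and contact force between the fingers and wide_gauge above 0.3 N), for 0.05 s.
At the end, for the whole second after the job is handed in: The wide gauge stands at rest and released in the U-shaped heat sink: its cross plate on the wall tops (height within 4 mm), within 18 mm of the middle of the channel's length and 12 mm across, its blade along the channel within 0.3 rad (17 degrees) and upright within 0.12 rad (7 degrees) (x of wide_gauge in the frame of channel_sink between -0.012 and 0.012 m and y of wide_gauge in the frame of channel_sink between -0.018 and 0.018 m and angle between the y axis of wide_gauge and the y axis of channel_sink, either way round below 0.3 rad and angle between wide_gauge's own z axis and vertical below 0.12 rad and z of wide_gauge in the frame of channel_sink between 0.046 and 0.054 m and linear speed of wide_gauge below 0.02 m/s and angular speed of wide_gauge below 0.2 rad/s and contact force between the fingers and wide_gauge below 0.1 N); the robot touches nothing.
It fails at once if The middle gauge is moved more than 25 mm from where it hung in the rack (distance of middle_gauge from where it was at the start of the episode above 0.025 m).
It fails at once if The narrow gauge is moved more than 25 mm from where it hung in the rack (distance of narrow_gauge from where it was at the start of the episode above 0.025 m).
It also fails if it takes over 38 s, if anything falls off the work surface, if the arm or the gripper's body presses on something with over 40 N, if the wrist force passes 120 N, or if a joint passes its speed limit or range.

## Working session

There is one attempt and no reset: what is moved stays moved. The work goes in short steps, Python scripts to look and compute and a shell command to move; the robot and the scene stay as the last step left them, time stands still between calls to the robot, and variables do not carry over. Pictures are saved under pics/ and viewed, and the job is handed in when it is done.

```bash
mkdir -p pics; ls
python3 - <<'E'
from station import r
import cv2
for n in("scene","side"):
    cv2.imwrite(f"pics/{n}0.png",r.read_camera(n))
    for o in("wide_gauge","channel_sink","middle_gauge","narrow_gauge"):
        for f in (r.tip_of,):
            print(n,o,[(round(d["conf"],2),[round(v,3) for v in d["point"]]) for d in f(n,o)][:4])
s=r.sense();print(s["t"],s["position"],s["orientation"],s["grip_width"])
E
```

```text
pics
scene wide_gauge [(0.96, [0.6, 0.46, 0.035]), (0.8, [0.361, 0.327, 0.038]), (0.68, [0.531, 0.325, 0.075])]
scene channel_sink [(0.72, [0.527, -0.151, 0.011])]
scene middle_gauge [(0.66, [0.516, 0.257, 0.072])]
scene narrow_gauge [(0.76, [0.493, 0.19, 0.072])]
side wide_gauge [(0.75, [0.528, 0.326, 0.071]), (0.69, [0.357, 0.329, 0.04]), (0.59, [0.599, 0.455, 0.036])]
side channel_sink [(0.95, [0.526, -0.152, 0.016])]
side middle_gauge [(0.76, [0.513, 0.259, 0.068])]
side narrow_gauge [(0.72, [0.493, 0.183, 0.064])]
0.5 [ 0.2163687  -0.53275753  0.21394964] [[ 3.76349062e-01 -2.40874607e-05  9.26477945e-01]
 [-9.26477942e-01 -9.01906020e-05  3.76349059e-01]
 [ 7.44943105e-05 -9.99999996e-01 -5.62596496e-05]] 0.09102322673308619
```

View pics/scene0.png

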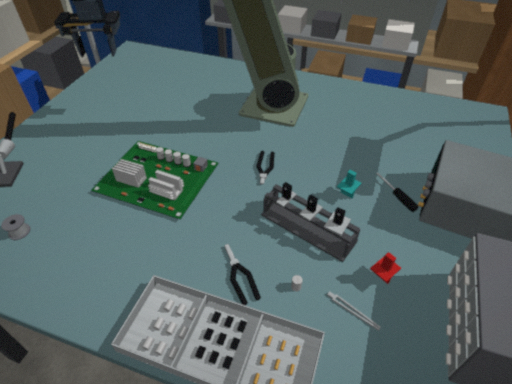

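View pics/side0.png

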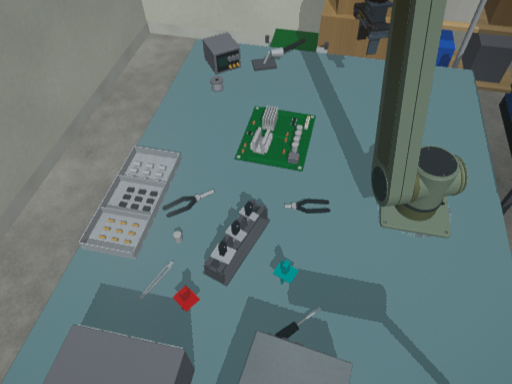

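Run:
```python
import cv2,numpy as np
a=cv2.imread("pics/scene0.png");b=cv2.imread("pics/side0.png")
def z(im,x,y,w,h,s):return cv2.resize(im[y:y+h,x:x+w],None,fx=s,fy=s,interpolation=cv2.INTER_CUBIC)
cv2.imwrite("pics/za.png",np.hstack([z(a,90,135,130,100,3),z(a,255,170,110,100,3)]))
cv2.imwrite("pics/zb.png",np.hstack([z(b,230,95,100,90,4),z(b,195,195,90,90,4)]))
```

```text
(no output)
```

View pics/za.png

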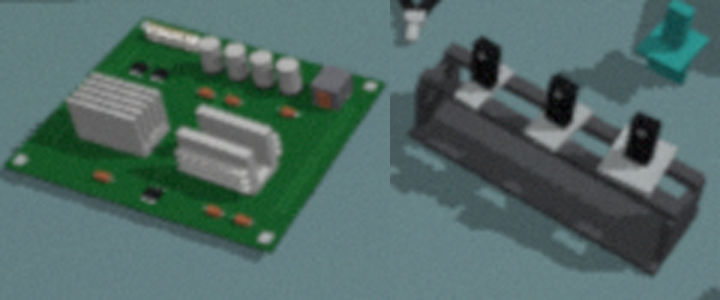

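View pics/zb.png

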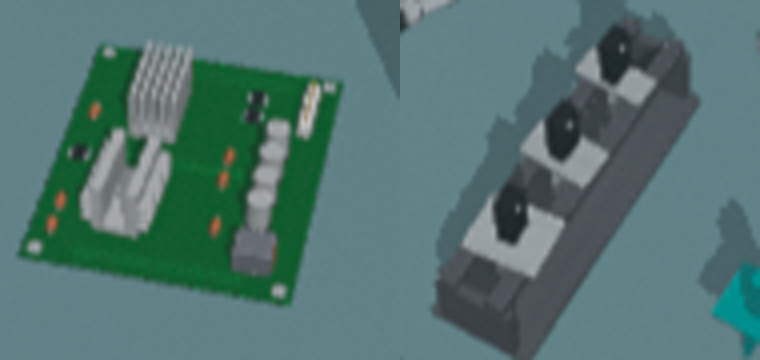

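```bash
python3 -m handwheel '{"offset": [[31,42,12],[31,42,12],[31,42,12],[31,42,12],[31,42,12],[31,42,12],[31,42,12],[31,42,12],[31,42,12],[0,0,0]], "yaw": [5,5,5,5,5,5,5,5,5,0], "gripper": [1,1,1,1,1,1,1,1,1,1]}'
python3 - <<'E'
from station import r
import cv2,json
c=r.calibration("wrist")
cv2.imwrite("pics/w1.png",r.read_camera("wrist"))
json.dump({k:(v.tolist() if hasattr(v,'tolist') else v) for k,v in c.items()},open("w1.json","w"))
for o in("wide_gauge","channel_sink"):
    print(o,[(round(d["conf"],2),[round(v,3) for v in d["point"]]) for d in r.tip_of("wrist",o)][:4])
s=r.sense();print(s["t"],s["position"],s["qpos"])
E
```

```text
t: 1.75
position: [0.5024, -0.1425, 0.3256]
orientation: [[0.93, 0.005, 0.367], [-0.367, -0.001, 0.93], [0.005, -1.0, 0.001]]
contact_force: [-0.7, -0.3, -0.7]
grip_width: 0.091
wide_gauge []
channel_sink [(0.84, [0.526, -0.151, 0.007])]
1.9 [ 0.4998402  -0.14544046  0.32456262] [-3.04669612e-01  1.81198922e-01  1.47865356e+00 -9.01347109e-04
  1.47966776e+00  7.72798851e-02]
```

View pics/w1.png

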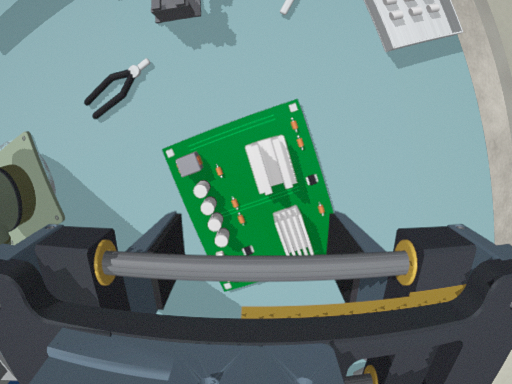

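Run:
```python
import cv2
a=cv2.imread("pics/w1.png");cv2.imwrite("pics/w1z.png",cv2.resize(a[125:205,235:315],None,fx=7,fy=7,interpolation=cv2.INTER_CUBIC))
```

```text
(no output)
```

View pics/w1z.png

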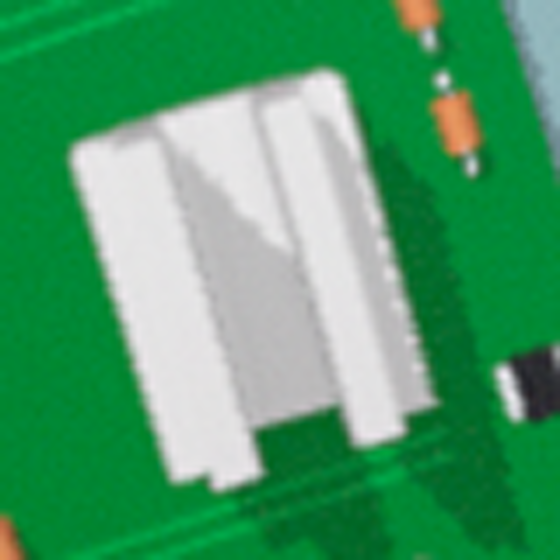

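```bash
cat > h.py <<'E'
import cv2,json,numpy as np
def proj(c,X):
    X=np.asarray(X,float).reshape(-1,3);R=np.array(c["R"]);t=np.array(c["t"]).ravel()
    p=X@R.T+t
    if c.get("fish"):
        rho=np.hypot(p[:,0],p[:,1]);th=np.arctan2(rho,p[:,2]);k=th/np.maximum(rho,1e-9)
        return np.c_[c["fx"]*p[:,0]*k+c["cx"],c["fy"]*p[:,1]*k+c["cy"]]
    return np.c_[c["fx"]*p[:,0]/p[:,2]+c["cx"],c["fy"]*p[:,1]/p[:,2]+c["cy"]]
def place(P,x,y,z,yaw):
    P=np.asarray(P,float);a=np.radians(yaw);R=np.array([[np.cos(a),-np.sin(a),0],[np.sin(a),np.cos(a),0],[0,0,1]])
    return P@R.T+[x,y,z]
def box(x0,x1,y0,y1,z0,z1): return np.array([[x,y,z] for z in(z0,z1) for x,y in((x0,y0),(x1,y0),(x1,y1),(x0,y1))])/1000
E5=[(0,1),(1,2),(2,3),(3,0),(4,5),(5,6),(6,7),(7,4),(0,4),(1,5),(2,6),(3,7)]
def draw(im,c,boxes,pose,org,s,cols):
    for b,col in zip(boxes,cols):
        p=(proj(c,place(b,*pose))-org+.5)*s-.5
        for i,j in E5: cv2.line(im,tuple(map(int,p[i])),tuple(map(int,p[j])),col,1)
SINK=[box(-21,-11,-38,38,0,50),box(11,21,-38,38,0,50)]
def wide(w,pl): return [box(-28,28,-pl/2,pl/2,0,6),box(-7,7,-11,11,6,52)]
E
python3 - <<'E'
from h import *
c=json.load(open("w1.json"));c["fish"]=1
print(c["fx"],c["cx"],c["cy"],np.array(c["R"]).round(3).tolist())
from station import r
# hand points in zoom 7, origin (235,125)
obs=np.array([[262,95],[355,445],[405,430],[210,490],[262,470]])/7+[235,125]
mod=np.array([[11,38,50],[11,-38,50],[21,-38,50],[-21,-38,50],[-11,-38,50]])/1000
from scipy.optimize import least_squares
best=None
for y0 in range(-180,180,30):
    f=lambda v:(proj(c,place(mod,v[0],v[1],.014,v[2]))-obs).ravel()
    s=least_squares(f,[.525,-.15,y0],x_scale=[.01,.01,5])
    if best is None or s.cost<best.cost:best=s
print(best.x,best.fun.round(1))
v=best.x;pose=(v[0],v[1],.014,v[2])
im=cv2.resize(cv2.imread("pics/w1.png")[125:205,235:315],None,fx=7,fy=7,interpolation=cv2.INTER_CUBIC)
draw(im,c,SINK,pose,(235,125),7,[(0,0,255),(255,0,0)])
o=[im]
for n,org in(("scene",(140,160)),("side",(240,115))):
    cc=r.calibration(n)
    i2=cv2.resize(cv2.imread(f"pics/{n}0.png")[org[1]:org[1]+50,org[0]:org[0]+50],(400,400),interpolation=cv2.INTER_CUBIC)
    draw(i2,cc,SINK,pose,org,8,[(0,0,255),(255,0,0)]);o.append(i2)
cv2.imwrite("pics/o1.png",o[0]);cv2.imwrite("pics/o2.png",np.hstack(o[1:]))
E
```

```text
297.3186396354542 255.1325895876668 195.39851295059066 [[0.93, -0.367, 0.006], [-0.356, -0.898, 0.259], [-0.09, -0.243, -0.966]]
[ 0.5283218  -0.15202968 -5.24357457] [-0.   1.   0.3 -0.3 -0.5  0.   0.6 -0.9 -0.4  0.1]
```

View pics/o1.png

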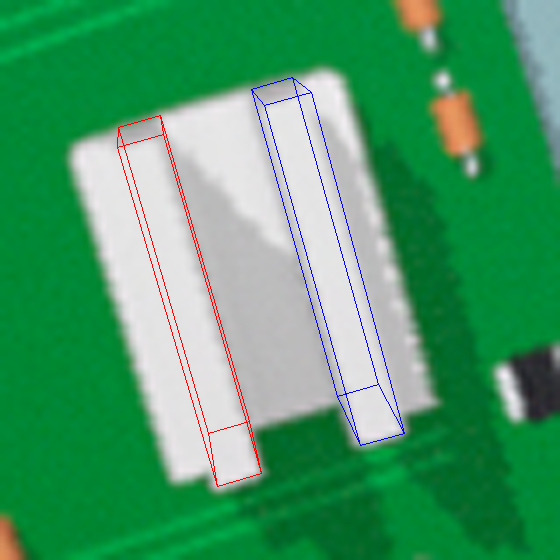

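View pics/o2.png

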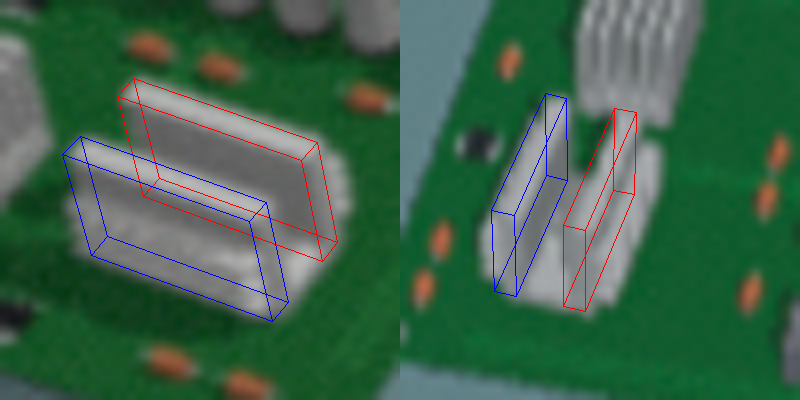

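```bash
python3 -m handwheel '{"offset": [[2,58,0],[2,58,0],[2,58,0],[2,58,0],[2,58,0],[2,58,0],[2,58,0],[2,50,0],[0,10,0],[0,0,0]], "yaw": [1,1,1,1,1,1,1,0,0,0], "gripper": [1,1,1,1,1,1,1,1,1,1]}'
python3 - <<'E'
from station import r
import cv2,json
c=r.calibration("wrist")
cv2.imwrite("pics/w2.png",r.read_camera("wrist"))
json.dump({k:(v.tolist() if hasattr(v,'tolist') else v) for k,v in c.items()},open("w2.json","w"))
for o in("wide_gauge","middle_gauge"):
    print(o,[(round(d["conf"],2),[round(v,3) for v in d["point"]]) for d in r.tip_of("wrist",o)][:4])
s=r.sense();print(s["t"],s["position"],s["qpos"])
E
```

```text
t: 3.15
position: [0.5139, 0.315, 0.3203]
orientation: [[0.958, -0.003, 0.286], [-0.286, -0.01, 0.958], [-0.0, -1.0, -0.01]]
contact_force: [-0.5, 0.2, -1.0]
grip_width: 0.0914
wide_gauge [(0.9, [0.599, 0.459, 0.039]), (0.67, [0.531, 0.328, 0.071]), (0.66, [0.354, 0.332, 0.036])]
middle_gauge [(0.56, [0.515, 0.26, 0.069])]
3.3 [0.51392448 0.3143913  0.32093242] [ 0.53357845  0.32560591  1.29137643 -0.00656673  1.53148872  0.82457005]
```

View pics/w2.png

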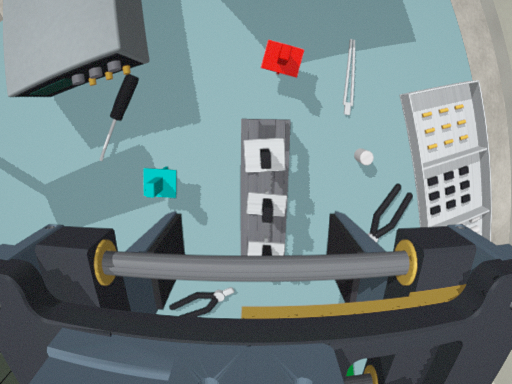

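Run:
```python
from h import *
c=json.load(open("w2.json"));c["fish"]=1
im=cv2.resize(cv2.imread("pics/w2.png")[110:200,230:310],None,fx=6,fy=6,interpolation=cv2.INTER_CUBIC)
i2=im.copy()
draw(i2,c,wide(40,46),(.530,.327,.070,-15.5),(230,110),6,[(0,0,255),(255,0,0)])
cv2.imwrite("pics/o3.png",np.hstack([im[:360],i2[:360]])[:, :800] if 0 else cv2.resize(np.hstack([im,i2]),(800,450)))
```

```text
(no output)
```

View pics/o3.png

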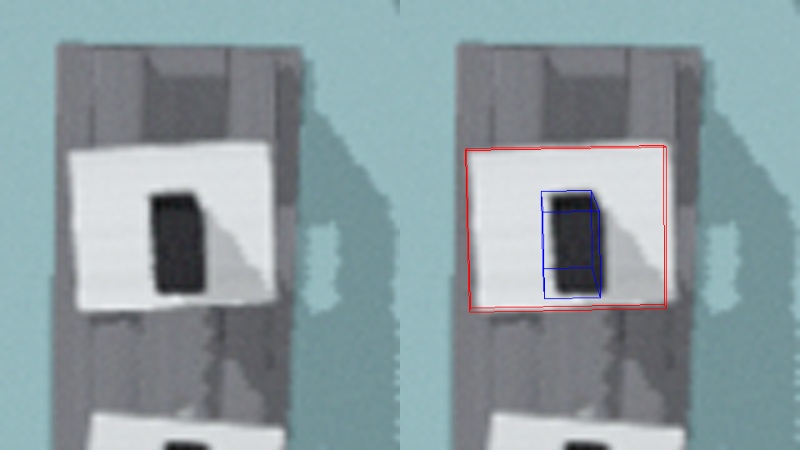

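Run:
```python
from h import *
from scipy.optimize import least_squares
c=json.load(open("w2.json"));c["fish"]=1
s=5.0
obs=np.array([[68,151],[268,142],[276,301],[78,311]])/s+[230,110]
mod=np.array([[-28,23,6],[28,23,6],[28,-23,6],[-28,-23,6]])/1000
f=lambda v:(proj(c,place(mod,v[0],v[1],.070,v[2]))-obs).ravel()
q=least_squares(f,[.53,.327,-15],x_scale=[.01,.01,5]);print(q.x,q.fun.round(1))
im=cv2.resize(cv2.imread("pics/w2.png")[110:200,230:310],None,fx=6,fy=6,interpolation=cv2.INTER_CUBIC)
draw(im,c,wide(40,46),(q.x[0],q.x[1],.070,q.x[2]),(230,110),6,[(0,0,255),(255,0,0)])
cv2.imwrite("pics/o4.png",im)
```

```text
[  0.5321807    0.32673189 -13.41628148] [ 0.  -0.   0.1 -0.3 -0.2  0.1  0.1  0.2]
```

View pics/o4.png

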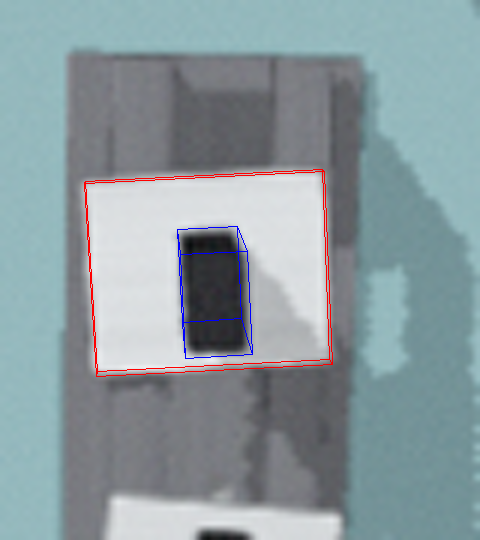

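```bash
python3 -m handwheel '{"offset": [[9,6,-10],[9,6,-10],[0,0,-30],[0,0,-30],[0,0,-30],[0,0,-30],[0,0,-30],[0,0,-20],[0,0,0],[0,0,0]], "yaw": [3,0,0,0,0,0,0,0,0,0], "gripper": [1,1,1,1,1,1,1,1,1,1]}'
```

```text
t: 4.55
position: [0.5362, 0.3173, 0.1274]
orientation: [[0.967, 0.003, 0.255], [-0.254, -0.009, 0.967], [0.005, -1.0, -0.008]]
contact_force: [0.5, 0.2, 1.1]
grip_width: 0.0913
```

```bash
python3 -m handwheel '{"offset": [[-4,10,-5],[0,0,-10],[0,0,-10],[0,0,-10],[0,0,-8],[0,0,0],[0,0,0],[0,0,0],[0,0,0],[0,0,0]], "yaw": [1,0,0,0,0,0,0,0,0,0], "gripper": [1,1,1,1,1,1,1,1,1,1]}'
python3 - <<'E'
from station import r
import cv2
cv2.imwrite("pics/w3.png",r.read_camera("wrist"))
s=r.sense();print(s["t"],s["position"],s["contact_force"])
E
```

```text
t: 5.8
position: [0.5333, 0.3287, 0.0842]
orientation: [[0.971, 0.007, 0.237], [-0.237, -0.006, 0.972], [0.008, -1.0, -0.004]]
contact_force: [-0.6, 0.3, 1.0]
grip_width: 0.0915
5.85 [0.53328974 0.32868832 0.08415034] [-0.66607818 -0.72613634  0.20006737]
```

View pics/w3.png

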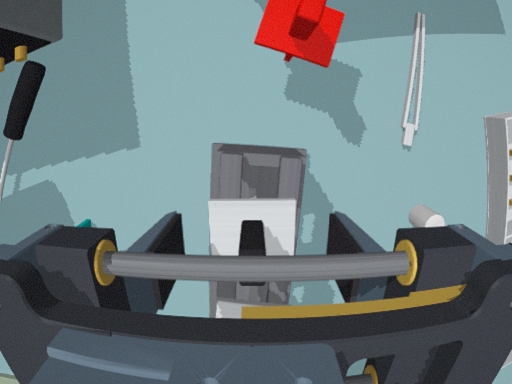

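The handle (about px 252,250) is centred between the fingers and aligned with them, so I'm closing the gripper.

```bash
python3 -m handwheel '{"offset": [[0,0,0],[0,0,0],[0,0,0],[0,0,0],[0,0,0],[0,0,0],[0,0,0],[0,0,0],[0,0,0],[0,0,0]], "yaw": [0,0,0,0,0,0,0,0,0,0], "gripper": [-1,-1,-1,-1,-1,-1,-1,-1,-1,-1]}' 30
```

```text
t: 7.1
position: [0.533, 0.3288, 0.0844]
orientation: [[0.971, 0.007, 0.237], [-0.237, -0.006, 0.972], [0.008, -1.0, -0.004]]
contact_force: [0.1, 0.4, 0.5]
grip_width: 0.0138
```

Gripped at 13.8 mm, which matches the 14 mm handle. Lifting.

```bash
python3 -m handwheel '{"offset": [[0,0,8],[0,0,14],[0,0,18],[0,0,20],[0,0,20],[0,0,20],[0,0,20],[0,0,0],[0,0,0],[0,0,0]], "yaw": [0,0,0,0,0,0,0,0,0,0], "gripper": [-1,-1,-1,-1,-1,-1,-1,-1,-1,-1]}'
python3 - <<'E'
from station import r
import cv2,json
c=r.calibration("wrist")
json.dump({k:(v.tolist() if hasattr(v,'tolist') else v) for k,v in c.items()},open("w4.json","w"))
cv2.imwrite("pics/w4.png",r.read_camera("wrist"))
cv2.imwrite("pics/s4.png",r.read_camera("scene"))
s=r.sense();print(s["t"],s["position"],s["contact_force"],s["grip_width"])
E
```

```text
t: 8.35
position: [0.5331, 0.3282, 0.213]
orientation: [[0.971, 0.01, 0.237], [-0.237, -0.005, 0.971], [0.011, -1.0, -0.002]]
contact_force: [-0.1, -0.3, -0.8]
grip_width: 0.0139
8.45 [0.53300611 0.32822425 0.21280568] [-0.40202607 -0.05938137 -1.56608086] 0.013399852769518562
```

View pics/w4.png

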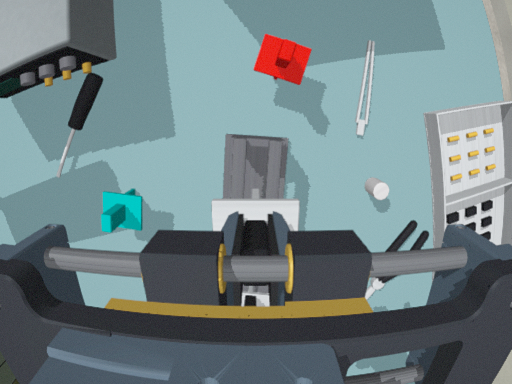

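View pics/s4.png

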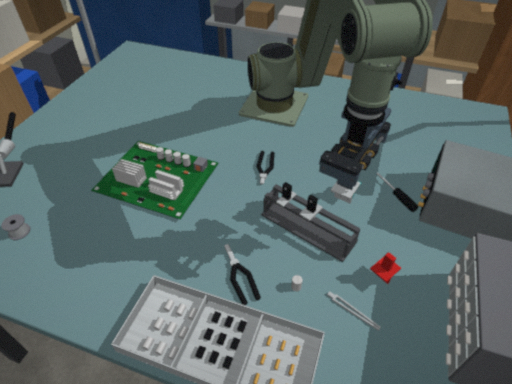

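```bash
python3 -m handwheel '{"offset": [[0,-30,5],[0,-54,5],[-1,-54,0],[-1,-54,0],[-1,-54,0],[-1,-54,0],[-1,-54,0],[-1,-54,0],[0,-45,0],[0,-25,0]], "yaw": [1,1,1,1,1,1,1,1,0,0], "gripper": [-1,-1,-1,-1,-1,-1,-1,-1,-1,-1]}'
python3 - <<'E'
from station import r
s=r.sense();print(s["t"],s["position"],s["contact_force"],s["grip_width"],s["qpos"])
E
```

```text
t: 9.7
position: [0.5235, -0.1625, 0.2173]
orientation: [[0.996, 0.004, 0.09], [-0.09, -0.005, 0.996], [0.005, -1.0, -0.005]]
contact_force: [-0.0, 0.2, -1.7]
grip_width: 0.0137
9.7 [ 0.52352625 -0.16251558  0.21725239] [-0.01752311  0.1511045  -1.74719864] 0.013652188604231112 [-0.31966733  0.27238918  1.62428949 -0.00398254  1.23932711 -0.22863166]
```

```bash
python3 -m handwheel '{"offset": [[4,12,-10],[0,0,-20],[0,0,-20],[0,0,-10],[0,0,0],[0,0,0],[0,0,0],[0,0,0],[0,0,0],[0,0,0]], "yaw": [0,0,0,0,0,0,0,0,0,0], "gripper": [-1,-1,-1,-1,-1,-1,-1,-1,-1,-1]}'
python3 - <<'E'
from station import r
from h import *
c=r.calibration("wrist");ims={}
for n in("wrist","scene","side"): ims[n]=r.read_camera(n); cv2.imwrite(f"pics/{n}5.png",ims[n])
c=dict(c);c["fish"]=1
s=r.sense();p=s["position"];print(s["t"],p,s["contact_force"],s["grip_width"])
yaw=np.degrees(np.arctan2(s["orientation"][1][0],s["orientation"][0][0]));print(yaw)
R=np.array(s["orientation"]);g=np.array(p)
for n,o,w,k in(("scene",(120,125),80,5),("side",(230,80),80,5),("wrist",(200,110),110,5)):
    cc=c if n=="wrist" else r.calibration(n)
    im=cv2.resize(ims[n][o[1]:o[1]+w,o[0]:o[0]+w],None,fx=k,fy=k,interpolation=cv2.INTER_CUBIC)
    draw(im,cc,SINK,(.5283,-.152,.014,-5.2),o,k,[(0,0,255),(255,0,0)])
    draw(im,cc,wide(40,46)+[box(-2.5,2.5,-20,20,-38,0)],(g[0],g[1]-.002,g[2]-.0135,yaw),o,k,[(0,255,255),(255,0,255),(255,255,0)])
    cv2.imwrite(f"pics/z5{n}.png",im)
E
python3 -c "
import cv2,numpy as np
cv2.imwrite('pics/z5.png',np.hstack([cv2.imread('pics/z5scene.png'),cv2.imread('pics/z5side.png')]))"
```

```text
t: 10.95
position: [0.5282, -0.1478, 0.155]
orientation: [[0.996, 0.005, 0.091], [-0.091, -0.003, 0.996], [0.005, -1.0, -0.003]]
contact_force: [0.1, 0.5, 0.4]
grip_width: 0.0137
11.1 [ 0.52816707 -0.14773901  0.15486888] [-0.29223682 -0.59292179 -1.41754594] 0.013914239183422172
-5.206083179179781
```

View pics/z5.png

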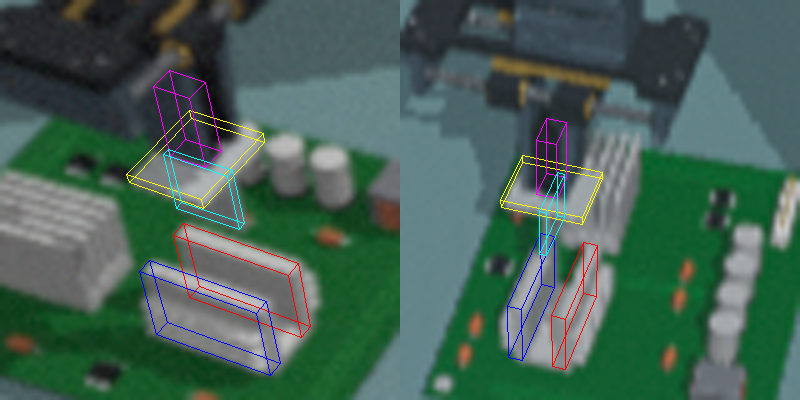

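View pics/z5wrist.png

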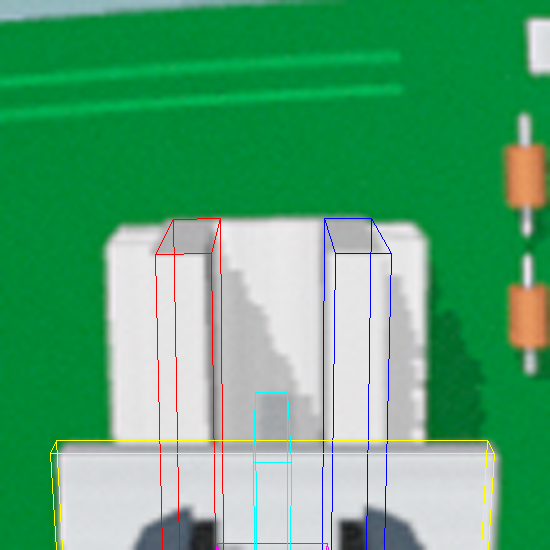

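Wrist view: the blade (about px 272 in the zoom) is centred between the inner wall edges (213 and 335), and the yaw matches. Lowering.

```bash
python3 -m handwheel '{"offset": [[0,-2,-10],[0,0,-12],[0,0,-12],[0,0,-12],[0,0,-10],[0,0,-6],[0,0,-4],[0,0,0],[0,0,0],[0,0,0]], "yaw": [0,0,0,0,0,0,0,0,0,0], "gripper": [-1,-1,-1,-1,-1,-1,-1,-1,-1,-1]}'
```

```text
t: 12.35
position: [0.5279, -0.1499, 0.0836]
orientation: [[0.996, 0.003, 0.091], [-0.091, -0.003, 0.996], [0.004, -1.0, -0.003]]
contact_force: [0.1, 0.4, -0.4]
grip_width: 0.0137
```

```bash
python3 -m handwheel '{"offset": [[0,0,-2],[0,0,-1],[0,0,-1],[0,0,-1],[0,0,0],[0,0,0],[0,0,0],[0,0,0],[0,0,0],[0,0,0]], "yaw": [0,0,0,0,0,0,0,0,0,0], "gripper": [-1,-1,-1,-1,-1,-1,-1,-1,-1,-1]}'
python3 - <<'E'
from station import r
import cv2,numpy as np
a=r.read_camera("wrist");b=r.read_camera("side");c=r.read_camera("scene")
s=r.sense();print(s["t"],s["position"],s["contact_force"])
z=lambda im,x,y:cv2.resize(im[y:y+80,x:x+80],(400,400),interpolation=cv2.INTER_CUBIC)
cv2.imwrite("pics/z6.png",np.hstack([z(c,120,125),z(b,230,80)]))
cv2.imwrite("pics/w6.png",a)
E
```

```text
t: 13.6
position: [0.5282, -0.1499, 0.0788]
orientation: [[0.996, 0.004, 0.091], [-0.091, -0.003, 0.996], [0.005, -1.0, -0.003]]
contact_force: [-0.2, 0.1, -1.9]
grip_width: 0.0138
13.75 [ 0.52820926 -0.14995686  0.07878607] [ 1.23164125 -0.44327357 -0.28956462]
```

View pics/z6.png

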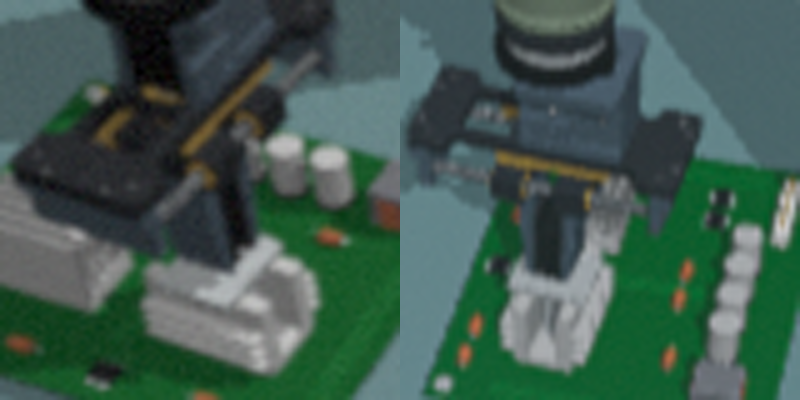

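View pics/w6.png

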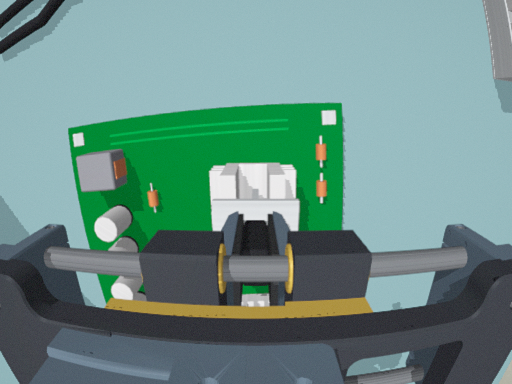

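```bash
python3 -m handwheel '{"offset": [[0,0,-1],[0,0,0],[0,0,-1],[0,0,0],[0,0,0],[0,0,0],[0,0,0],[0,0,0],[0,0,0],[0,0,0]], "yaw": [0,0,0,0,0,0,0,0,0,0], "gripper": [-1,-1,-1,-1,-1,-1,-1,-1,-1,-1]}'
python3 - <<'E'
from station import r
from h import *
c=dict(r.calibration("wrist"));c["fish"]=1
im=r.read_camera("wrist");o=(195,150)
s=r.sense();g=s["position"];print(s["t"],g,s["contact_force"])
im=cv2.resize(im[o[1]:o[1]+90,o[0]:o[0]+120],None,fx=6,fy=6,interpolation=cv2.INTER_CUBIC)
draw(im,c,SINK,(.5283,-.152,.014,-5.2),o,6,[(0,0,255),(255,0,0)])
draw(im,c,wide(40,46),(g[0],g[1]-.002,.064,-5.2),o,6,[(0,255,255),(255,0,255)])
cv2.imwrite("pics/o7.png",im)
E
```

```text
t: 15.0
position: [0.5285, -0.15, 0.0783]
orientation: [[0.996, 0.005, 0.091], [-0.091, -0.004, 0.996], [0.006, -1.0, -0.003]]
contact_force: [-0.1, 0.9, 1.0]
grip_width: 0.0142
15.05 [ 0.52853873 -0.14998833  0.07826665] [-0.51746204  0.51931833  1.69907951]
```

View pics/o7.png

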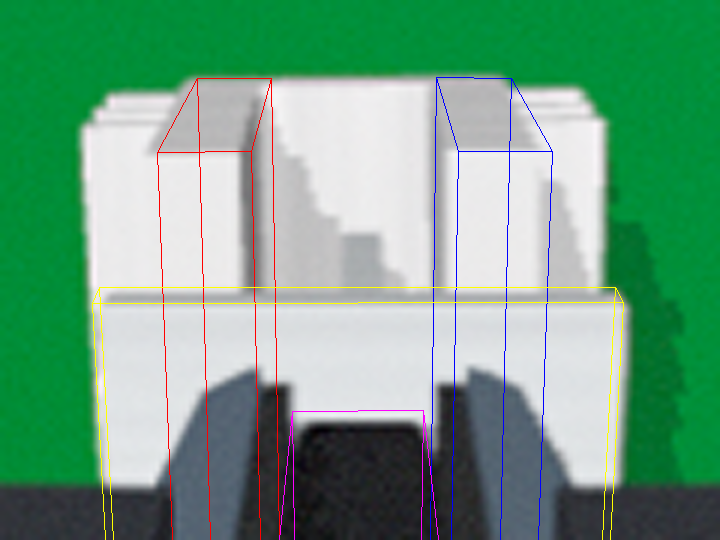

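The overlay matches. z stopped at 0.0783 and the force reversed, so the plate is on the walls. Releasing.

```bash
python3 -m handwheel '{"offset": [[0,0,0],[0,0,0],[0,0,0],[0,0,0],[0,0,0],[0,0,0],[0,0,0],[0,0,0],[0,0,0],[0,0,0]], "yaw": [0,0,0,0,0,0,0,0,0,0], "gripper": [0.3,0.3,0.3,0.3,0.3,0.3,0.3,0.3,0.3,0.3]}'
```

```text
t: 16.3
position: [0.5287, -0.1501, 0.0779]
orientation: [[0.996, 0.006, 0.091], [-0.091, -0.004, 0.996], [0.006, -1.0, -0.003]]
contact_force: [-0.8, -0.4, 0.2]
grip_width: 0.0591
```

```bash
python3 -m handwheel '{"offset": [[0,0,10],[0,0,20],[0,0,25],[0,0,30],[0,0,30],[0,0,30],[0,0,0],[0,0,0],[0,0,0],[0,0,0]], "yaw": [0,0,0,0,0,0,0,0,0,0], "gripper": [0.3,0.3,0.3,0.3,0.3,0.3,0.3,0.3,0.3,0.3]}'
python3 - <<'E'
from station import r
from h import *
c=dict(r.calibration("wrist"));c["fish"]=1
ims={n:r.read_camera(n) for n in("wrist","scene","side")}
for n in ims:
    for ob in("wide_gauge","middle_gauge","narrow_gauge"):
        print(n,ob,[(round(d["conf"],2),[round(v,3) for v in d["point"]]) for d in r.tip_of(n,ob)][:4])
s=r.sense();print(s["t"],s["position"])
o=(205,150)
im=cv2.resize(ims["wrist"][o[1]:o[1]+90,o[0]:o[0]+100],None,fx=4,fy=4,interpolation=cv2.INTER_CUBIC)
draw(im,c,wide(40,46),(.528,-.152,.064,-5.2),o,4,[(0,255,255),(255,0,255)])
z=lambda im,x,y:cv2.resize(im[y:y+90,x:x+90],(360,360),interpolation=cv2.INTER_CUBIC)
cv2.imwrite("pics/o8.png",np.hstack([im,z(ims["side"],230,80)]));cv2.imwrite("pics/s8.png",ims["scene"])
E
```

```text
t: 17.55
position: [0.527, -0.1495, 0.2289]
orientation: [[0.996, 0.004, 0.091], [-0.091, -0.003, 0.996], [0.005, -1.0, -0.003]]
contact_force: [-0.9, 0.1, 0.5]
grip_width: 0.0594
wrist wide_gauge [(0.76, [0.529, -0.152, 0.065])]
wrist middle_gauge []
wrist narrow_gauge []
scene wide_gauge [(0.89, [0.528, -0.154, 0.066]), (0.87, [0.596, 0.458, 0.036]), (0.59, [0.359, 0.331, 0.036])]
scene middle_gauge [(0.78, [0.519, 0.256, 0.068]), (0.47, [0.492, 0.189, 0.073])]
scene narrow_gauge [(0.83, [0.495, 0.19, 0.071])]
side wide_gauge [(0.8, [0.6, 0.458, 0.037]), (0.75, [0.528, -0.153, 0.06]), (0.59, [0.355, 0.332, 0.041])]
side middle_gauge [(0.84, [0.515, 0.257, 0.073])]
side narrow_gauge [(0.8, [0.494, 0.185, 0.064])]
18.15 [ 0.52748349 -0.14967335  0.22998754]
```

View pics/o8.png

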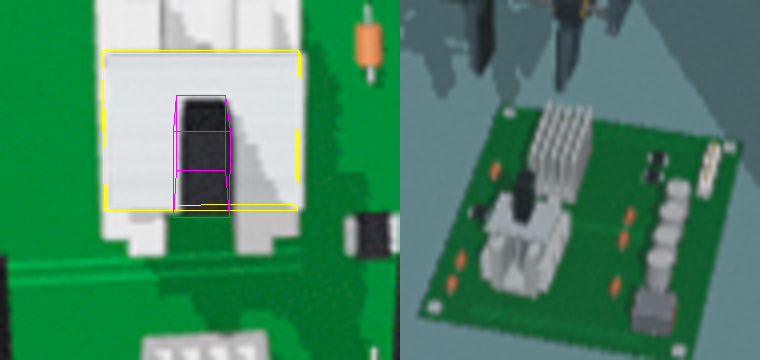

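View pics/s8.png

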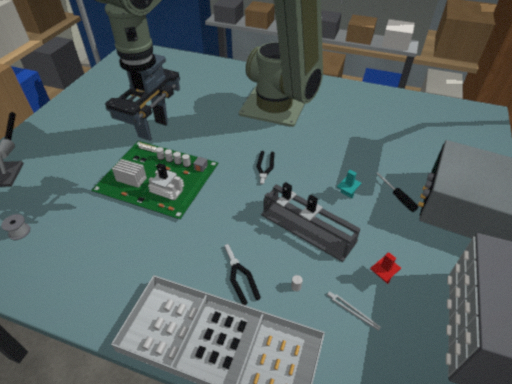

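The gauge sits upright on both walls at (0.528, -0.152, 0.064), the other two still hang in the rack, and the gripper is clear.

```bash
python3 -c "
from station import r
print(r.job_done())"
```

```text
the job is handed in; nothing more can be done
None
```

The widest gauge now stands released in the U-shaped heat sink, and I handed the job in at about 18 s of the 38 s allowed. I gripped it by its handle, lifted it out of the rack and lowered it, still held, into the wide channel until its plate rested on both walls. Then I opened the fingers and raised the gripper about 15 cm clear.

**Final checks:**
- **Gauge position:** all three cameras place it within about 2 mm of (0.528, -0.153), where I measured the middle of the channel. Their heights are 60–66 mm, against 64 mm for the wall tops. The side camera's 60 mm is at the limit of the 4 mm tolerance, but it is also within the network's stated 4 mm error.
- **Seating:** the wrist view overlay shows the plate square with the channel and lying on both walls. While I lowered it, the tool stopped at the expected height and the force reversed by only 1–2 N, about the noise level. So flatness rests mainly on the height and the pictures.
- **Other gauges:** the middle and narrow gauges are still in the rack, within a few mm of where they started.

**Disagreement:** my outline of the heat sink sat a few mm off in the scene and side views but matched the wrist view, so I used the wrist view for the alignment.

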